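# Hang the shift fork and press its label holder behind the rack lip

### The job

Hang the shift fork over the rack's round bar, prongs down with one on each side of the bar, and let go of it. Then take the label holder out of the wooden stand, push it straight down behind the rack's front lip until it is fully home against the sprung seat, and finish while still holding it pressed down there, because it springs back if let go. Leave the tin, the bearing ring and the gear where they are.

Things in the scene. Friction and masses are not known exactly. Their poses are not given: they have to be found in the camera images.
- fork: Gearbox shift fork, aluminium with brass prong tips, 0.25 to 0.5 kg: an upside-down U standing on its two prongs, 70 mm along its x, 110 mm high, 16 mm thick along y (prong tips 24). Opening between prongs 50 mm wide, 65 mm high. Arch top at 75 mm; above it a neck and the boss. Origin: between the prong tips; x from prong to prong, y through the thickness, z up. Either way round is fine.
- fork_boss (a point): Centre of the fork's boss, 96 mm above the prong tips: a cylinder 28 mm in diameter, 28 mm long along the fork's y, with flat ends. Good place to grip (28 mm across the flat ends along y; keep the grip at or above the boss centre so that the fingertips stay above the bar when hung).
- fork_crown (a point): Middle of the underside of the fork's arch, 65 mm above the prong tips; it rests on the bar's top when the fork hangs.
- stand: Fixed wooden block, 44 x 96 x 30 mm (x, y, z), with a slot open at the top, 9 mm wide (x), 72 mm long (y), 22 mm deep, in which the label holder stands. Origin: centre of its underside.
- holder: Grey plastic label holder standing upright, about 0.09 kg: plate 6 mm thick (x), 64 mm wide (y), 75 mm high, with a blank paper card on both faces and a thicker tab on top; 103 mm high in all. Origin: centre of its lower edge; x through the thickness, y along the width, z up. It may go in either way round.
- holder_tab (a point): Centre of the holder's grip tab, 88 mm above its lower edge; the tab is 12 mm thick (x), 26 mm wide (y) and spans 73 to 103 mm above the lower edge.
- rack: Fixed grey steel parts rack: base plate 190 x 240 x 10 mm (x, y, z), its front lip on the -x side, the bar on the +x side. Origin: centre of its underside; y runs along bar and lip, z up; its yaw varies by up to about 0.25 rad.
- bar_mid (a point): Top of the rack's round steel bar at mid-length, 105 mm above the bench and 50 mm to +x of the rack's origin. Bar 14 mm in diameter, along the rack's y, 208 mm free between two posts no higher than the bar.
- channel_mouth (a point): Centre of the mouth of the label channel behind the front lip, level with the top of the lip's straight part, 55 mm above the bench and 65 mm to -x of the rack's origin. Channel open at the top: 10 mm wide (rack's x), 72 mm long (rack's y), closed at both ends. An outward flare tops the lip, to 65 mm above the bench; the back wall reaches 72 mm.
- seat_top (a point): Middle of the top of the sprung rubber-faced seat strip in the channel's bottom: 32 mm above the bench when free, 25 mm when pressed to its stop.
- seat (a joint): How far the seat strip is pressed down, in m: 0 free, 0.007 at its stop. It starts to give at about 3 N and reaches the stop at about 9 N; it springs back up when let go. Fully home means pressed to or near the stop.
- tin: Bystander: steel tin with a paper band, 70 mm in diameter, 90 mm high; origin under its centre. Leave alone.
- bearing: Bystander: steel bearing ring lying flat, 80 mm outside, 48 mm inside, 20 mm high; origin under its centre. Leave alone.
- gear: Bystander: bare steel gear lying flat, 80 mm in diameter, 34 mm high with its hub; origin under its centre. Leave alone.
There are look-alikes about, which are no part of the job. Several things have the shape of the holder; the one meant has the colours described above.

How it is judged:
On the way, in this order (a step that is already met when the one before it is completed fails the run):
1. the fork hangs on the bar, released, with the label holder not yet on the seat (x of fork_crown in the frame of bar_mid between -0.012 and 0.012 m and y of fork_crown in the frame of bar_mid between -0.09 and 0.09 m and z of fork_crown in the frame of bar_mid between -0.006 and 0.006 m and angle between fork's own z axis and vertical below 0.35 rad and angle between the y axis of fork and the y axis of rack, either way round below 0.35 rad and contact force between fork and rack above 1 N and contact force between each of the arm, the fingers and fork below 0.1 N and value of joint seat below 0.002 m), for 0.3 s.
2. the label holder is pressed home behind the lip (value of joint seat above 0.005 m and x of holder in the frame of channel_mouth between -0.005 and 0.005 m and y of holder in the frame of channel_mouth between -0.01 and 0.01 m and angle between holder's own z axis and vertical below 0.15 rad and z of holder in the frame of channel_mouth below -0.025 m and contact force between holder and rack above 4 N and contact force between the fingers and holder above 2 N), for 0.2 s.
At the end, for the whole second after the job is handed in: Fork hanging still on the bar, untouched: crown within 6 mm of bar top, 12 mm across, 90 mm of mid-bar, upright and square within 0.35 rad. Holder in the channel (5 mm across, 10 mm along, tilt under 0.15 rad), held by the robot, seat pressed over 5 of 7 mm with over 4 N (all of step 2 and x of fork_crown in the frame of bar_mid between -0.012 and 0.012 m and y of fork_crown in the frame of bar_mid between -0.09 and 0.09 m and z of fork_crown in the frame of bar_mid between -0.006 and 0.006 m and angle between fork's own z axis and vertical below 0.35 rad and angle between the y axis of fork and the y axis of rack, either way round below 0.35 rad and contact force between fork and rack above 1 N and contact force between each of the arm, the fingers and fork below 0.1 N and linear speed of fork below 0.05 m/s and linear speed of holder below 0.03 m/s); the arm keeps its last pose, push and grip.
It fails at once if the tin is moved more than 25 mm (distance of tin from where it was at the start of the episode above 0.025 m).
It fails at once if the bearing ring is moved more than 25 mm (distance of bearing from where it was at the start of the episode above 0.025 m).
It fails at once if the gear is moved more than 25 mm (distance of gear from where it was at the start of the episode above 0.025 m).
It also fails if it takes over 64 s, if anything falls off the work surface, if the arm or the gripper's body presses on something with over 40 N, if the wrist force passes 120 N, or if a joint passes its speed limit or range.

### The arm

A 6-joint arm with a two-finger parallel gripper is mounted at the origin on the work surface. World frame = base frame: x ahead of the robot, y to its left, z up, the work surface at z = 0. Lengths are in m, angles in rad, forces in N, time in s.
With the tool pointing down it reaches from about 0.35 to 0.775 m from the base axis. Payload 5.5 kg.
Tool frame: the origin (TCP) lies midway between the tips of the shut fingers; the grasp point (between the pads) lies 19 mm behind it (ctrl.pinch_z is the distance from the TCP to the grasp point, in m); z points along the fingers, y is the line along which they close (so a half turn about z gives the same grasp; the last joint's range is limited). The gripper opens to 85 mm and grips with 20 to 120 N. Pads are 22 mm wide; open, the fingers measure 114 mm over their backs; the gripper's body (76 mm by 85 mm) begins 54 mm behind the grasp point. The pads swing forward as they close: fully open they stand 13 mm farther back than shut.
Start: joints at [-1.346, 0.313, 0.046, 1.304, 0, 1.431], TCP at [0.205, -0.537, 0.199] pointing down, gripper open.
Joint ranges: [-2.76, 2.76], [-0.86, 1.69], [-1.03, 1.26], [-2.2, 2.34], [-1.47, 1.5], [-3.14, 3.14]. Speed limits (rad/s): [2.57, 2.57, 3.14, 3.14, 3.14, 3.14].

### API

Orientations are given as a unit quaternion [x, y, z, w].
In Python, from plant import ctrl, grab_frame gives the robot as it stands.
- The arm moves only by the tool apply_moves, never from a script. Its argument "steps" is a list that holds one entry, the list of rows, each a list of 7 numbers: the turn, a rotation vector about the tool's x, y, z normalised to -1 to 1, where 1 is pi/2 rad, then the shift along the tool's x, y, z normalised to -1 to 1, where 1 is 0.1 m, then the opening, from 0 (shut) to 1 (fully open). A call has 1 to 12 rows; each row is the pose to reach, as a shift and turn from the pose commanded when the call began, along the tool's axes at that moment; what a row does not reach only later rows make up. A row lasts 1/10 s, in which the tool goes at most 50 mm and 8.59 degrees, less where a joint would pass 70% of its speed; a pose out of reach is approached as far as the arm can. A call with a number of a shift or a turn outside -1 to 1 is refused whole. A call with a gripper value outside its range is refused whole. The fingers move at their own pace and stop on an object; "force" is the grip in N (left out, the last holds). Time passes only in rows, so rows that repeat a pose let the fingers close. It gives the time, the measured TCP pose, the force, the opening and the grip force at its end, in the units of the state.
- ctrl.observe(): the state, without advancing time (a new reading comes with each control period).
- grab_frame(name): name is "side" or "top" or "wrist"; returns a dict with "pixels" (384x512x3 uint8, blue, green, red), "depth" (384x512 float32, m along the optical axis (not along the pixel's ray), 0 where there is no reading), "fx", "fy", "cx", "cy" (pixels), "R" (3x3) and "t" (3): a world point X has camera coordinates R X + t; the wrist camera has in their place "hand_eye" (4x4, takes a point from camera to tool coordinates, whose origin is the TCP and whose axes are the flange's). Camera axes: x right, y down, z forward; pixel columns grow to the right and rows downward; lengths in m; the calibration is good to about 2 mm. A picture is of the moment at which its call begins: read the wrist's pose just before it.
- ctrl.job_done(): hands the job in; it is judged then, once.
The state is a dict: "clock": time; "joint_positions": joint angles; "qd": joint speeds; "joint_efforts": joint torques, N m; "ee_pos": TCP position; "eef_rot": TCP orientation; "contact_force": force on the tool from outside, world axes, zero at the start; "wrist_torque": the same for the moment, N m; "gripper_width": finger opening in m; "grip_force": force on a finger pad.
Only numpy, scipy, OpenCV 4.12 (cv2) and the standard library are available. Lean on these libraries where they do the work, as an engineer would, in place of code of your own. Each camera call takes 0.05 s, during which the arm holds its last target. There are 200 camera calls.

## Working session

There is one attempt and no reset: what is moved stays moved. The work goes in short steps, Python scripts to look and compute and a tool call to move; the robot and the scene stay as the last step left them, time stands still between calls to the robot, and variables do not carry over. Pictures are saved under pics/ and viewed, at most 12 in all, crops included, and the job is handed in when it is done.

Besides the shell and the picture viewer there is one more tool, called by a JSON object that holds its "fn" and its "kwargs". apply_moves: Moves the arm, as the interface text tells. Its arguments: {"type":"object","properties":{"steps":{"type":"array"},"force":{"type":"number"}},"required":["steps"]}

```bash
mkdir -p pics; cat > h.py <<'E'
import numpy as np,cv2
from plant import ctrl,grab_frame
from scipy.spatial.transform import Rotation as Ro
def snap(n,f):
    s=ctrl.observe();g=grab_frame(n);cv2.imwrite('pics/%s.png'%f,g['pixels'])
    if 'R' in g: R,t=np.array(g['R']),np.array(g['t']).ravel();A=R.T;b=-R.T@t
    else:
        H=np.array(g['hand_eye']);Q=Ro.from_quat(s['eef_rot']).as_matrix()
        A=Q@H[:3,:3];b=Q@H[:3,3]+s['ee_pos']
    np.savez('pics/%s.npz'%f,d=g['depth'],A=A,b=b,k=[g['fx'],g['fy'],g['cx'],g['cy']],im=g['pixels']);return s
def cloud(f):
    z=np.load('pics/%s.npz'%f);d=z['d'];fx,fy,cx,cy=z['k'];v,u=np.mgrid[:d.shape[0],:d.shape[1]]
    P=np.stack([(u-cx)/fx*d,(v-cy)/fy*d,d],-1)@z['A'].T+z['b'];P[d==0]=np.nan;return P,z['im']
def rows(p,rv=None):
    "shift (units) in tool axes to a world target p"
    s=ctrl.observe();Q=Ro.from_quat(s['eef_rot']);return Q.inv().apply(np.array(p)-s['ee_pos'])/0.1
E
python3 - <<'E'
from h import *
s=snap('top','t0');snap('side','s0')
print({k:np.round(v,3) for k,v in s.items()})
E
```

```text
{'clock': np.float64(0.0), 'joint_positions': array([-1.346,  0.314,  0.045,  1.304, -0.   ,  1.431]), 'qd': array([-0.001, -0.   ,  0.   ,  0.   ,  0.002, -0.001]), 'joint_efforts': array([-0.0000e+00, -4.8063e+01,  2.9853e+01,  1.9000e-02, -0.0000e+00,
       -0.0000e+00]), 'ee_pos': array([ 0.205, -0.537,  0.198]), 'eef_rot': array([ 0.983,  0.181, -0.   , -0.001]), 'contact_force': array([0.497, 0.016, 0.49 ]), 'wrist_torque': array([ 0.031, -0.067, -0.013]), 'grip_force': np.float64(0.0), 'gripper_width': np.float64(0.086)}
```

View pics/t0.png

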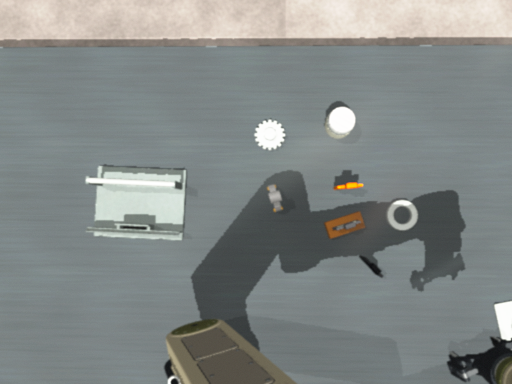

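View pics/s0.png

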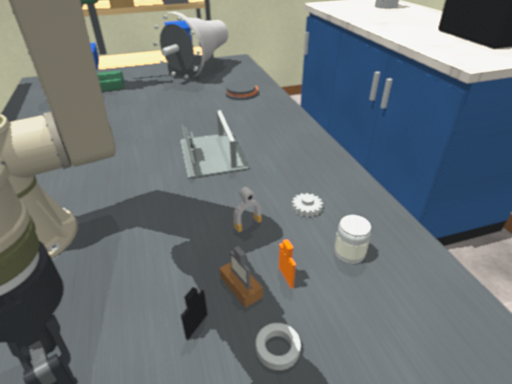

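The top picture shows the rack around (138,203), fork at (275,197), stand with the grey holder at (345,225), bearing (402,214), tin (341,122) and gear (270,134). Orange and black look-alikes are at (349,186) and (371,265).

```bash
cat > m.py <<'E'
from h import *
P,im=cloud('t0')
def reg(u0,u1,v0,v1,zl,zh,n):
    Q=P[v0:v1,u0:u1].reshape(-1,3);Q=Q[(Q[:,2]>zl)&(Q[:,2]<zh)]
    r=cv2.minAreaRect(Q[:,:2].astype(np.float32)*1000)
    w,V=np.linalg.eigh(np.cov(Q[:,:2].T));print(n,len(Q),'mean',Q.mean(0).round(4),'zmax',Q[:,2].max().round(4),'rect mm',np.round(r[0],1),np.round(r[1],1),round(r[2],1),'axis',V[:,1].round(3),np.degrees(np.arctan2(V[1,1],V[1,0])).round(1))
reg(75,200,155,250,.092,.12,'bar')
reg(75,200,215,250,.06,.085,'backwall')
reg(75,200,215,250,.045,.085,'lip+wall')
reg(75,200,150,250,.005,.016,'base')
reg(255,300,175,220,.085,.13,'boss');reg(255,300,175,220,.05,.13,'fork')
reg(320,372,205,245,.02,.04,'stand');reg(320,372,205,245,.085,.14,'tab');reg(320,372,205,245,.05,.14,'holder')
reg(380,425,195,235,.01,.03,'bearing');reg(330,368,170,195,.03,.13,'orange');reg(355,390,250,285,.03,.13,'black');reg(320,360,100,145,.05,.13,'tin')
E
python3 m.py
python3 - <<'E'
import cv2,numpy as np
a=cv2.imread('pics/t0.png')
b=cv2.resize(a[150:250,70:430],None,fx=2.2,fy=2.2,interpolation=2);c=cv2.imread('pics/s0.png')[180:310,200:310];c=cv2.resize(c,None,fx=2.8,fy=2.8,interpolation=2)
o=np.zeros((220+364,792,3),np.uint8);o[:220]=b;o[220:,:308]=c
d=cv2.resize(cv2.imread('pics/s0.png')[105:185,170:260],None,fx=4,fy=4,interpolation=2);o[220:540,320:680]=d
cv2.imwrite('pics/c0.png',o)
E
```

```text
bar 521 mean [0.567  0.2416 0.1049] zmax 0.1119 rect mm [567.4 243.4] [226.3  18. ] 87.5 axis [0.045 0.999] 87.4
backwall 314 mean [0.4438 0.2488 0.0657] zmax 0.0787 rect mm [448.9 247.9] [239.2  25.6] 87.3 axis [0.046 0.999] 87.3
lip+wall 545 mean [0.445  0.2475 0.0615] zmax 0.0787 rect mm [448.9 247.6] [239.8  25.8] 87.4 axis [0.045 0.999] 87.4
base 5286 mean [0.5232 0.2437 0.0107] zmax 0.016 rect mm [526.7 254.7] [269.  339.9] 0.3 axis [0.068 0.998] 86.1
boss 128 mean [ 0.5307 -0.1184  0.1077] zmax 0.1154 rect mm [ 531.  -118.3] [27.3 28. ] 16.5 axis [-0.395  0.919] 113.3
fork 222 mean [ 0.5296 -0.1188  0.0897] zmax 0.1154 rect mm [ 530.4 -118.6] [66.9 28. ] 17.9 axis [-0.956 -0.294] -162.9
stand 505 mean [ 0.4613 -0.3006  0.0306] zmax 0.0381 rect mm [ 461.2 -302.9] [44.3 96.9] 18.6 axis [-0.333  0.943] 109.5
tab 74 mean [ 0.461  -0.3005  0.1057] zmax 0.1162 rect mm [ 460.7 -302.1] [11.7 62.4] 18.1 axis [-0.284  0.959] 106.5
holder 112 mean [ 0.4609 -0.3002  0.0955] zmax 0.1162 rect mm [ 460.7 -301.9] [11.7 62.8] 18.1 axis [-0.312  0.95 ] 108.2
bearing 498 mean [ 0.4873 -0.4541  0.0201] zmax 0.0286 rect mm [ 487.9 -455.1] [76.6 79.5] 0.5 axis [-0.043  0.999] 92.4
orange 111 mean [ 0.5594 -0.3041  0.0852] zmax 0.109 rect mm [ 559.7 -307.6] [11.1 63.7] 3.0 axis [-0.077  0.997] 94.4
black 134 mean [ 0.3577 -0.3632  0.0826] zmax 0.1093 rect mm [ 355.7 -366.6] [63.9 12.5] 42.7 axis [-0.737 -0.676] -137.5
tin 649 mean [ 0.7222 -0.284   0.0871] zmax 0.0988 rect mm [ 725.7 -284.9] [68.9 65.9] 8.0 axis [-0.926  0.377] 157.9
```

View pics/c0.png

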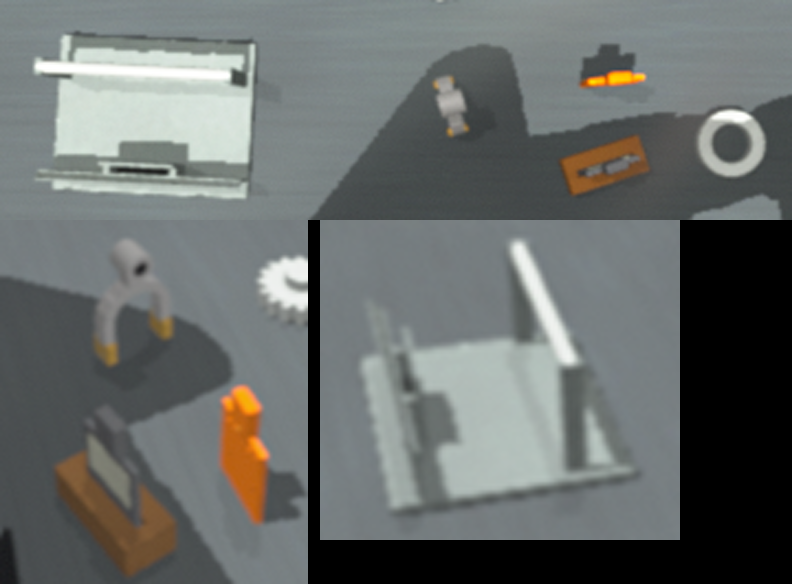

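```bash
cat >> h.py <<'E'
def plan(p,yaw,n,start=None):
    s=ctrl.observe();M=Ro.from_quat(s['eef_rot']).as_matrix()
    x0=np.array(s['ee_pos']) ;y0=np.degrees(np.arctan2(M[1,0],M[0,0]))
    if start: x0,y0=np.array(start[:3]),start[3]
    dy=(yaw-y0+180)%360-180
    if dy<-170: dy+=360
    dp=(np.array(p)-x0)/n
    for i in range(n):
        a=np.radians(y0+dy*i/n);X=np.array([np.cos(a),np.sin(a),0]);Y=np.array([np.sin(a),-np.cos(a),0])
        sh=np.array([X@dp,Y@dp,-dp[2]])/0.1
        print('call',i,'turnz %.3f'%(-dy/n/90),'shift',sh.round(3),'tilt',M[:,2].round(3) if i==0 else '')
E
python3 -c "
from h import *
plan([.5305,-.1185,.2],197.5,5)"
```

```text
call 0 turnz -0.392 shift [ 0.906 -0.549 -0.004] tilt [-0.     0.002 -1.   ]
call 1 turnz -0.392 shift [ 1.057  0.076 -0.004] tilt 
call 2 turnz -0.392 shift [ 0.819  0.673 -0.004] tilt 
call 3 turnz -0.392 shift [ 0.279  1.023 -0.004] tilt 
call 4 turnz -0.392 shift [-0.364  0.995 -0.004] tilt
```

{"fn": "apply_moves", "kwargs": {"steps": [[[0,0,-0.392,0.906,-0.549,0,1],[0,0,-0.392,0.906,-0.549,0,1],[0,0,-0.392,0.906,-0.549,0,1],[0,0,-0.392,0.906,-0.549,0,1],[0,0,-0.392,0.906,-0.549,0,1],[0,0,-0.392,0.906,-0.549,0,1]]]}}

```text
clock: 0.7
ee_pos: [0.2701, -0.4535, 0.1986]
eef_rot: [0.883, 0.47, 0.0, -0.0]
contact_force: [0.2, -0.3, 0.3]
gripper_width: 0.0855
grip_force: 0.0
```

{"fn": "apply_moves", "kwargs": {"steps": [[[0,0,-0.392,1,0.076,0,1],[0,0,-0.392,1,0.076,0,1],[0,0,-0.392,1,0.076,0,1],[0,0,-0.392,1,0.076,0,1],[0,0,-0.392,1,0.076,0,1],[0,0,-0.392,1,0.076,0,1]]]}}

```text
clock: 1.3
ee_pos: [0.3319, -0.3751, 0.1987]
eef_rot: [0.7, 0.714, 0.0, -0.0]
contact_force: [-0.9, 1.0, -0.7]
gripper_width: 0.0856
grip_force: 0.0
```

{"fn": "apply_moves", "kwargs": {"steps": [[[0,0,-0.392,0.82,0.673,0,1],[0,0,-0.392,0.82,0.673,0,1],[0,0,-0.392,0.82,0.673,0,1],[0,0,-0.392,0.82,0.673,0,1],[0,0,-0.392,0.82,0.673,0,1],[0,0,-0.392,0.82,0.673,0,1]]]}}

```text
clock: 1.9
ee_pos: [0.3971, -0.2916, 0.1988]
eef_rot: [0.451, 0.893, -0.0, -0.0]
contact_force: [-0.2, 0.3, -0.3]
gripper_width: 0.0856
grip_force: 0.0
```

{"fn": "apply_moves", "kwargs": {"steps": [[[0,0,-0.392,0.28,1,0,1],[0,0,-0.392,0.28,1,0,1],[0,0,-0.392,0.28,1,0,1],[0,0,-0.392,0.28,1,0,1],[0,0,-0.392,0.28,1,0,1],[0,0,-0.392,0.28,1,0,1]]]}}

```text
clock: 2.5
ee_pos: [0.4605, -0.2094, 0.1988]
eef_rot: [0.159, 0.987, -0.0, -0.0]
contact_force: [-0.7, -1.2, 0.0]
gripper_width: 0.0859
grip_force: 0.0
```

{"fn": "apply_moves", "kwargs": {"steps": [[[0,0,-0.392,-0.364,0.995,0,1],[0,0,-0.392,-0.364,0.995,0,1],[0,0,-0.392,-0.364,0.995,0,1],[0,0,-0.392,-0.364,0.995,0,1],[0,0,-0.392,-0.364,0.995,0,1],[0,0,-0.392,-0.364,0.995,0,1]]]}}

```text
clock: 3.1
ee_pos: [0.5258, -0.126, 0.1988]
eef_rot: [-0.147, 0.989, -0.0, -0.0]
contact_force: [0.1, -1.0, -0.3]
gripper_width: 0.0855
grip_force: 0.0
```

```bash
python3 - <<'E'
from h import *
s=snap('wrist','w1');snap('top','t1')
print(s['joint_positions'].round(3) if hasattr(s['joint_positions'],'round') else s['joint_positions'])
P,im=cloud('w1')
Q=P[(P[...,2]>.098)&(P[...,2]<.125)]
Q=Q[np.hypot(Q[:,0]-.53,Q[:,1]+.118)<.04]
if len(Q):print(len(Q),Q.mean(0),cv2.minAreaRect((Q[:,:2]*1000).astype(np.float32)))
plan([.5305,-.1185,.2],197.5,1)
E
```

```text
[-0.384  0.247 -0.044  1.28  -0.    -0.679]
741 [ 0.52633654 -0.12060451  0.10748961] ((528.3475952148438, -119.90104675292969), (26.87482452392578, 27.980985641479492), 16.892471313476562)
call 0 turnz -0.005 shift [-0.067  0.059 -0.011] tilt [ 0. -0. -1.]
```

View pics/w1.png

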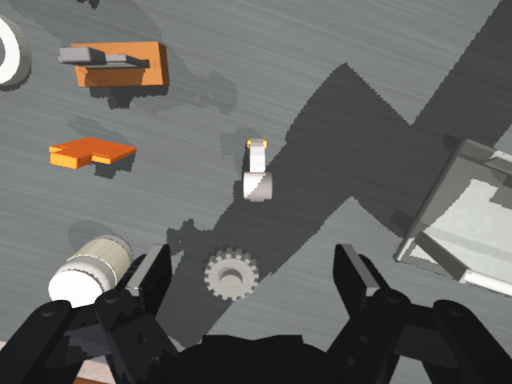

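The wrist picture shows the fork's boss at (258,187), between the open fingers. It agrees with the top view to within 2 mm, so I go down on it.

{"fn": "apply_moves", "kwargs": {"steps": [[[0,0,0,-0.058,0.055,0.3,0.8],[0,0,0,-0.058,0.055,0.6,0.7],[0,0,0,-0.058,0.055,0.85,0.7],[0,0,0,-0.058,0.055,1.0,0.7]]]}}

```text
clock: 3.6
ee_pos: [0.5285, -0.1185, 0.0968]
eef_rot: [-0.148, 0.989, 0.001, -0.001]
contact_force: [1.0, 0.0, 0.0]
gripper_width: 0.0599
grip_force: 0.0
```

{"fn": "apply_moves", "kwargs": {"steps": [[[0,0,0,0,0,0.19,0.7],[0,0,0,0,0,0.19,0.5],[0,0,0,0,0,0.19,0.3],[0,0,0,0,0,0.19,0.1],[0,0,0,0,0,0.19,0.0],[0,0,0,0,0,0.19,0.0],[0,0,0,0,0,0.19,0.0],[0,0,0,0,0,0.19,0.0]]], "force": 50}}

```text
clock: 4.4
ee_pos: [0.5301, -0.1185, 0.0802]
eef_rot: [-0.15, 0.989, -0.0, 0.0]
contact_force: [0.7, -0.1, 0.5]
gripper_width: 0.0
grip_force: 0.0
```

{"fn": "apply_moves", "kwargs": {"steps": [[[0,0,0,0,0,-0.25,0],[0,0,0,0,0,-0.6,0],[0,0,0,0,0,-1.0,0],[0,0,0,0,0,-1.0,0]]]}}

```text
clock: 4.8
ee_pos: [0.5332, -0.1196, 0.1857]
eef_rot: [-0.15, 0.989, -0.002, 0.004]
contact_force: [-0.5, 0.1, 0.5]
gripper_width: 0.0002
grip_force: 0.0
```

```bash
python3 -c "
from h import *
plan([.567,.2425,.185],177.4,4)"
```

```text
call 0 turnz 0.055 shift [-0.35   0.839  0.002] tilt [ 0.009 -0.004 -1.   ]
call 1 turnz 0.055 shift [-0.276  0.866  0.002] tilt 
call 2 turnz 0.055 shift [-0.2    0.887  0.002] tilt 
call 3 turnz 0.055 shift [-0.122  0.901  0.002] tilt
```

The fingers shut on nothing, so I look again.

```bash
python3 - <<'E'
from h import *
s=snap('wrist','w2');snap('top','t2');snap('side','s2')
print(s['ee_pos'],s['gripper_width'])
a=cv2.imread('pics/w2.png');b=cv2.imread('pics/s2.png')[130:300,180:350];c=cv2.imread('pics/t2.png')[150:250,220:360]
o=np.zeros((384,800,3),np.uint8);o[:,:410]=a[:,51:461];o[:200,412:692]=cv2.resize(c,(280,200));o[203:,412:592]=cv2.resize(b,(180,181));cv2.imwrite('pics/c2.png',o)
P,im=cloud('w2')
Q=P[(P[...,2]>.098)&(P[...,2]<.125)];Q=Q[np.hypot(Q[:,0]-.53,Q[:,1]+.118)<.06]
if len(Q):print(len(Q),Q.mean(0),cv2.minAreaRect((Q[:,:2]*1000).astype(np.float32)))
E
```

```text
[ 0.53320163 -0.11955673  0.18569724] 0.00021871965700051118
824 [ 0.5261615  -0.12069197  0.10744896] ((527.9758911132812, -120.1278305053711), (26.410282135009766, 27.626972198486328), 17.39645004272461)
```

View pics/c2.png

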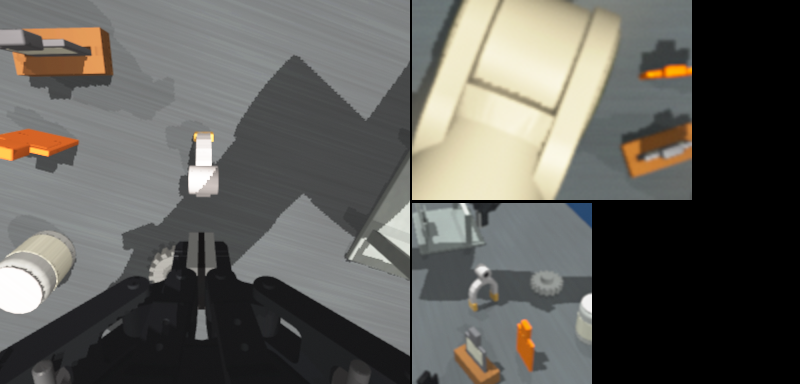

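The fork at (203,180) in the wrist crop is untouched, and the shut fingertips are at (200,238). I check where the fingertips really are against the reported TCP.

```bash
python3 - <<'E'
from h import *
z=np.load('pics/w2.npz');s=ctrl.observe()
fx,fy,cx,cy=z['k'];p=z['A'].T@(np.array(s['ee_pos'])-z['b']);print('TCP px',fx*p[0]/p[2]+cx,fy*p[1]/p[2]+cy,'depth',p[2])
print('cam pos',z['b'])
P,im=cloud('w2')
for v in range(225,300,10): print(v,[(P[v,u].round(3).tolist(),z['d'][v,u].round(3)) for u in(245,260)])
print(ctrl.observe()['eef_rot'],ctrl.pinch_z, s['joint_positions'])
P,im=cloud('t0');Q=P[150:260,60:430];g=Q[...,2];print('bench z top',np.nanmedian(g))
P,im=cloud('s2');Q=P[260:290,240:270]; 
b=P.reshape(-1,3);b=b[(np.hypot(b[:,0]-.53,b[:,1]+.12)<.05)&(b[:,2]>.09)&(b[:,2]<.13)];print('side boss',len(b),b.mean(0) if len(b) else '')
b=P.reshape(-1,3);b=b[(np.hypot(b[:,0]-.53,b[:,1]+.12)<.06)&(b[:,2]>.15)&(b[:,2]<.3)];print('side finger',len(b),b.min(0) if len(b) else '')
E
```

```text
TCP px 254.8881718419785 216.55346644819508 depth 0.19736819849170456
cam pos [ 0.45278108 -0.14345616  0.36056546]
225 [([0.623, -0.103, 0.0], np.float32(0.397)), ([0.617, -0.083, -0.0], np.float32(0.398))]
235 [([0.522, -0.127, 0.226], np.float32(0.15)), ([0.519, -0.119, 0.226], np.float32(0.15))]
245 [([0.521, -0.126, 0.237], np.float32(0.14)), ([0.52, -0.119, 0.236], np.float32(0.141))]
255 [([0.522, -0.126, 0.245], np.float32(0.132)), ([0.52, -0.119, 0.245], np.float32(0.132))]
265 [([0.521, -0.126, 0.254], np.float32(0.124)), ([0.52, -0.12, 0.254], np.float32(0.124))]
275 [([0.521, -0.126, 0.262], np.float32(0.116)), ([0.519, -0.12, 0.263], np.float32(0.115))]
285 [([0.521, -0.126, 0.268], np.float32(0.11)), ([0.519, -0.12, 0.269], np.float32(0.109))]
295 [([0.525, -0.124, 0.269], np.float32(0.11)), ([0.519, -0.12, 0.274], np.float32(0.104))]
[-1.50410594e-01  9.88623611e-01 -8.66390319e-05  3.99255231e-05] 0.0187 [-3.67586075e-01  2.57191297e-01 -7.72038824e-02  1.23624591e+00
 -1.10919783e-04 -6.69553241e-01]
bench z top 0.001727649131117781
side boss 150 [ 0.52891173 -0.12657416  0.10292921]
side finger 680 [ 0.50386706 -0.17888241  0.21426324]
```

```bash
python3 - <<'E'
from h import *
s=snap('side','s3');snap('wrist','w3');print(s['ee_pos'])
P,im=cloud('w3');z=np.load('pics/w3.npz')
for v in range(226,240,2): print(v,P[v,244].round(3),P[v,249].round(3),P[v,262].round(3))
P,im=cloud('s3');t=np.array(s['ee_pos'])
m=(np.hypot(P[...,0]-t[0],P[...,1]-t[1])<.022)&(P[...,2]>.13)&(P[...,2]<.3)
i=np.argwhere(m);q=P[m];o=np.argsort(q[:,2])[:12]
for k in o: print(i[k],q[k].round(3))
v,u=i[o[0]];cv2.imwrite('pics/c3.png',cv2.resize(im[max(0,v-60):v+60,u-60:u+60],None,fx=4,fy=4,interpolation=2));print(v,u)
E
```

```text
[ 0.52988811 -0.11836669  0.17966884]
226 [ 0.615 -0.102  0.   ] [ 0.614 -0.096 -0.   ] [ 0.608 -0.079  0.   ]
228 [ 0.618 -0.102  0.   ] [ 0.616 -0.095  0.001] [ 0.61  -0.078  0.001]
230 [ 0.621 -0.101  0.001] [ 0.618 -0.094  0.002] [ 0.613 -0.077  0.001]
232 [ 0.624 -0.1    0.001] [ 0.621 -0.093  0.002] [ 0.617 -0.076  0.001]
234 [ 0.519 -0.126  0.218] [ 0.518 -0.123  0.219] [ 0.516 -0.117  0.218]
236 [ 0.519 -0.126  0.22 ] [ 0.518 -0.123  0.22 ] [ 0.516 -0.117  0.221]
238 [ 0.519 -0.126  0.222] [ 0.518 -0.123  0.222] [ 0.516 -0.117  0.222]
[154 244] [ 0.525 -0.126  0.213]
[152 250] [ 0.54  -0.123  0.213]
[153 247] [ 0.533 -0.126  0.213]
[154 245] [ 0.527 -0.128  0.213]
[153 248] [ 0.535 -0.127  0.214]
[153 245] [ 0.528 -0.126  0.214]
[153 246] [ 0.53  -0.127  0.215]
[152 241] [ 0.52  -0.12   0.215]
[152 249] [ 0.537 -0.126  0.215]
[153 243] [ 0.523 -0.128  0.217]
[151 240] [ 0.519 -0.118  0.217]
[151 251] [ 0.542 -0.126  0.217]
154 244
```

View pics/c3.png

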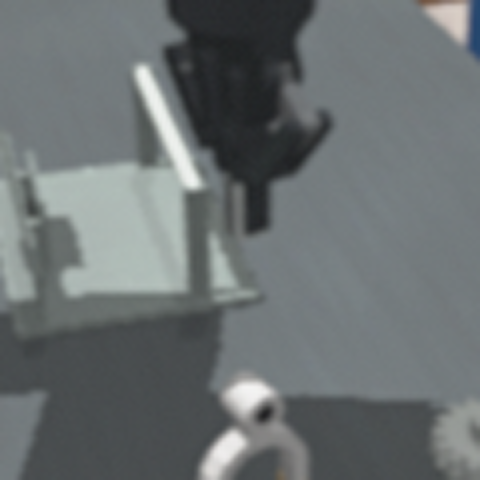

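The side crop shows the shut fingertips near (257,230), well above the fork. Both cameras put the real tips 35 mm behind the reported TCP, with no sideways error. I allow for that: real tip z = ee_z + 0.035. Now I grip again, lower.

{"fn": "apply_moves", "kwargs": {"steps": [[[0,0,0,0,0,0,0.75],[0,0,0,0,0,0,0.75],[0,0,0,0,0,0,0.75],[0,0,0,0,0,0,0.75],[0,0,0,0,0,0.25,0.75],[0,0,0,0,0,0.5,0.75],[0,0,0,0,0,0.75,0.75],[0,0,0,0,0,1.0,0.75]]]}}

```text
clock: 5.85
ee_pos: [0.5301, -0.1185, 0.0791]
eef_rot: [-0.15, 0.989, -0.0, 0.0]
contact_force: [0.2, 0.8, 0.3]
gripper_width: 0.0638
grip_force: 0.0
```

{"fn": "apply_moves", "kwargs": {"steps": [[[0,0,0,0,0,0.2,0.75],[0,0,0,0,0,0.35,0.75],[0,0,0,0,0,0.35,0.4],[0,0,0,0,0,0.35,0.2],[0,0,0,0,0,0.35,0],[0,0,0,0,0,0.35,0],[0,0,0,0,0,0.35,0],[0,0,0,0,0,0.35,0]]], "force": 50}}

```text
clock: 6.65
ee_pos: [0.5308, -0.1187, 0.0458]
eef_rot: [-0.15, 0.989, -0.001, 0.001]
contact_force: [-0.4, 0.6, 2.5]
gripper_width: 0.027
grip_force: 50.3
```

Gripped at 27 mm. Now I lift it and carry it to the bar.

{"fn": "apply_moves", "kwargs": {"steps": [[[0,0,0,0,0,-0.15,0],[0,0,0,0,0,-0.4,0],[0,0,0,0,0,-0.7,0],[0,0,0,0,0,-1.0,0],[0,0,0,0,0,-1.0,0]]]}}

```text
clock: 7.15
ee_pos: [0.5324, -0.1193, 0.1488]
eef_rot: [-0.15, 0.989, -0.002, 0.003]
contact_force: [0.9, 0.1, -3.7]
gripper_width: 0.027
grip_force: 50.1
```

```bash
python3 -c "
from h import *
s=ctrl.observe();print(s['ee_pos'],s['gripper_width'],s['contact_force'])
plan([.567,.2425,.19],177.4,4)"
```

```text
[ 0.53237261 -0.11929079  0.14879315] 0.02701533650892279 [ 0.88107802  0.08431283 -3.70952049]
call 0 turnz 0.055 shift [-0.352  0.838 -0.103] tilt [ 0.006 -0.003 -1.   ]
call 1 turnz 0.055 shift [-0.278  0.865 -0.103] tilt 
call 2 turnz 0.055 shift [-0.202  0.886 -0.103] tilt 
call 3 turnz 0.055 shift [-0.124  0.9   -0.103] tilt
```

{"fn": "apply_moves", "kwargs": {"steps": [[[0,0,0,-0.05,0.1,-0.2,0],[0,0,0.02,-0.17,0.4,-0.45,0],[0,0,0.055,-0.352,0.838,-0.45,0],[0,0,0.055,-0.352,0.838,-0.45,0]]]}}

```text
clock: 7.55
ee_pos: [0.5382, -0.0232, 0.1892]
eef_rot: [-0.11, 0.994, 0.001, -0.0]
contact_force: [-0.9, -0.2, -3.1]
gripper_width: 0.0274
grip_force: 51.0
```

{"fn": "apply_moves", "kwargs": {"steps": [[[0,0,0.03,-0.14,0.43,0,0],[0,0,0.055,-0.278,0.865,0,0],[0,0,0.055,-0.278,0.865,0,0]]]}}

```text
clock: 7.85
ee_pos: [0.5463, 0.067, 0.188]
eef_rot: [-0.067, 0.998, 0.001, -0.001]
contact_force: [-0.2, -0.8, -3.6]
gripper_width: 0.0273
grip_force: 52.0
```

{"fn": "apply_moves", "kwargs": {"steps": [[[0,0,0.03,-0.1,0.44,0,0],[0,0,0.055,-0.2,0.886,0,0],[0,0,0.055,-0.2,0.886,0,0]]]}}

```text
clock: 8.15
ee_pos: [0.555, 0.1569, 0.188]
eef_rot: [-0.024, 1.0, 0.001, -0.001]
contact_force: [-0.9, -0.5, -2.9]
gripper_width: 0.0272
grip_force: 52.6
```

{"fn": "apply_moves", "kwargs": {"steps": [[[0,0,0.03,-0.06,0.3,0,0],[0,0,0.055,-0.1,0.6,0,0],[0,0,0.055,-0.124,0.9,0,0],[0,0,0.055,-0.124,0.9,0,0],[0,0,0.055,-0.124,0.9,0,0]]]}}

```text
clock: 8.65
ee_pos: [0.5636, 0.2427, 0.1882]
eef_rot: [0.021, 1.0, -0.001, -0.001]
contact_force: [0.2, 0.0, -4.2]
gripper_width: 0.0274
grip_force: 52.7
```

```bash
python3 - <<'E'
from h import *
snap('side','s4');s=snap('wrist','w4');print(s['ee_pos'],s['gripper_width'])
plan([.567,.2425,.19],177.4,1)
P,im=cloud('w4');Q=P.reshape(-1,3)
def f(zl,zh,xl,xh,n):
    q=Q[(Q[:,2]>zl)&(Q[:,2]<zh)&(Q[:,0]>xl)&(Q[:,0]<xh)&(abs(Q[:,1]-.2425)<.11)]
    if len(q)>20:
        r=cv2.minAreaRect((q[:,:2]*1000).astype(np.float32));print(n,len(q),q.mean(0).round(4),np.round(r[0],1),np.round(r[1],1),r[2],q[:,:2].min(0))
f(.09,.115,.54,.60,'bar');f(.068,.08,.42,.5,'backwall');f(.045,.067,.4,.5,'lip')
im2=cv2.imread('pics/s4.png')[60:220,130:290];o=np.zeros((384,800,3),np.uint8);o[:,:512-90]=im[:,45:467];o[:376,424:800]=cv2.resize(im2,(376,376),interpolation=2);cv2.imwrite('pics/c4.png',o)
E
```

```text
[0.56377401 0.24220055 0.18853561] 0.02743544389113935
call 0 turnz 0.001 shift [-0.031  0.007 -0.012] tilt [-0.002 -0.001 -1.   ]
bar 3060 [0.5634 0.2414 0.1037] [564.8 242.4] [220.6  18.6] 87.4482650756836 [0.55077945 0.13254368]
backwall 452 [0.4574 0.2464 0.0724] [457.3 246.3] [85.8  3.7] 87.45809936523438 [0.45371716 0.20349779]
lip 3887 [0.4407 0.243  0.0594] [446.1 242.2] [220.2  25.8] 87.53233337402344 [0.42868307 0.13254792]
```

View pics/c4.png

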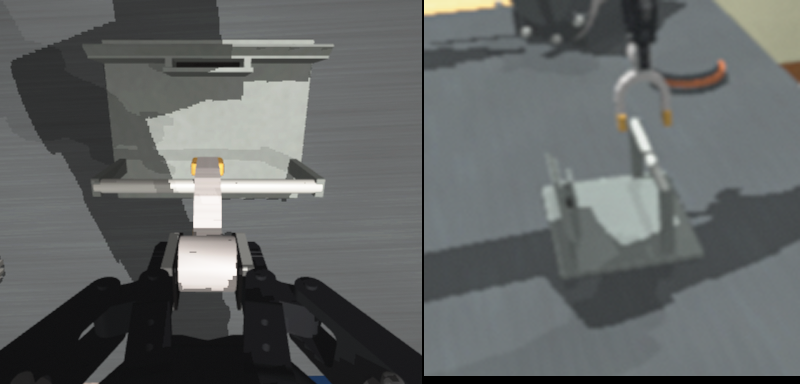

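Wrist view: the fork is above the bar, bar centreline near row 187 and the fork over its middle. The channel slot is at (208,65). I lower.

{"fn": "apply_moves", "kwargs": {"steps": [[[0,0,0,-0.027,0,0,0],[0,0,0,-0.027,0,0.2,0],[0,0,0,-0.027,0,0.4,0],[0,0,0,-0.027,0,0.6,0],[0,0,0,-0.027,0,0.8,0],[0,0,0,-0.027,0,0.95,0],[0,0,0,-0.027,0,0.98,0],[0,0,0,-0.027,0,0.98,0]]]}}

```text
clock: 9.55
ee_pos: [0.5668, 0.2424, 0.0916]
eef_rot: [0.022, 1.0, -0.0, -0.0]
contact_force: [0.9, -0.4, -3.1]
gripper_width: 0.0275
grip_force: 52.6
```

{"fn": "apply_moves", "kwargs": {"steps": [[[0,0,0,0,0,0.02,0],[0,0,0,0,0,0.04,0],[0,0,0,0,0,0.06,0],[0,0,0,0,0,0.06,0]]]}}

```text
clock: 9.95
ee_pos: [0.5669, 0.2433, 0.0859]
eef_rot: [0.022, 1.0, -0.0, 0.0]
contact_force: [-0.2, -0.4, -3.2]
gripper_width: 0.027
grip_force: 52.6
```

{"fn": "apply_moves", "kwargs": {"steps": [[[0,0,0,0,0,0.01,0],[0,0,0,0,0,0.02,0],[0,0,0,0,0,0.02,0]]]}}

```text
clock: 10.25
ee_pos: [0.5672, 0.2434, 0.0854]
eef_rot: [0.022, 1.0, 0.0, 0.001]
contact_force: [-2.7, -1.6, 5.1]
gripper_width: 0.0272
grip_force: 54.0
```

{"fn": "apply_moves", "kwargs": {"steps": [[[0,0,0,0,0,0.01,0],[0,0,0,0,0,0.01,0]]]}}

```text
clock: 10.45
ee_pos: [0.5673, 0.2434, 0.0853]
eef_rot: [0.022, 1.0, 0.0, 0.001]
contact_force: [-4.3, -1.1, 9.6]
gripper_width: 0.0272
grip_force: 54.7
```

Contact with the bar; release and rise.

{"fn": "apply_moves", "kwargs": {"steps": [[[0,0,0,0,0,-0.015,0.1],[0,0,0,0,0,-0.015,0.3],[0,0,0,0,0,-0.015,0.5],[0,0,0,0,0,-0.015,0.7],[0,0,0,0,0,-0.015,0.7],[0,0,0,0,0,-0.015,0.7],[0,0,0,0,0,-0.2,0.7],[0,0,0,0,0,-0.5,0.7],[0,0,0,0,0,-0.8,0.7],[0,0,0,0,0,-1,0.7],[0,0,0,0,0,-1,0.7]]]}}

```text
clock: 11.55
ee_pos: [0.569, 0.2439, 0.1864]
eef_rot: [0.022, 1.0, 0.001, 0.003]
contact_force: [-0.4, 0.0, 0.8]
gripper_width: 0.0597
grip_force: 0.0
```

```bash
python3 - <<'E'
from h import *
s=snap('wrist','w5');snap('side','s5');print(s['ee_pos'],s['gripper_width'],s['contact_force'],s['joint_positions'])
P,im=cloud('w5');Q=P.reshape(-1,3)
q=Q[(Q[:,2]>.12)&(Q[:,2]<.16)&(abs(Q[:,1]-.243)<.025)&(abs(Q[:,0]-.565)<.05)]
print(len(q),q.mean(0),q[:,2].max(),cv2.minAreaRect((q[:,:2]*1000).astype(np.float32)))
P,im=cloud('s5');Q=P.reshape(-1,3)
q=Q[(Q[:,2]>.12)&(Q[:,2]<.16)&(abs(Q[:,1]-.243)<.04)&(abs(Q[:,0]-.565)<.05)]
print(len(q),q.mean(0),q[:,2].max())
plan([.461,-.302,.19],108.5,7)
E
```

```text
[0.56903066 0.24387234 0.18635795] 0.0597404599115881 [-0.41366431  0.03578118  0.81746029] [ 2.75372719e-01  3.97956820e-01  1.37493973e-01  1.30407894e+00
 -1.15631027e-04  3.18950206e-01]
1131 [0.56231958 0.24289558 0.14653166] 0.1517835549040925 ((564.9232177734375, 242.74082946777344), (27.864110946655273, 26.36262321472168), 87.26687622070312)
90 [0.56714833 0.23308153 0.13911328] 0.1499160806436841
call 0 turnz 0.110 shift [ 0.118 -0.785 -0.01 ] tilt [ 0.001  0.    -1.   ]
call 1 turnz 0.110 shift [-0.019 -0.793 -0.01 ] tilt 
call 2 turnz 0.110 shift [-0.154 -0.779 -0.01 ] tilt 
call 3 turnz 0.110 shift [-0.285 -0.741 -0.01 ] tilt 
call 4 turnz 0.110 shift [-0.408 -0.681 -0.01 ] tilt 
call 5 turnz 0.110 shift [-0.518 -0.601 -0.01 ] tilt 
call 6 turnz 0.110 shift [-0.614 -0.504 -0.01 ] tilt
```

The fork hangs upright on the bar: boss top at 0.15 m, boss over the bar line. Next, the holder.

{"fn": "apply_moves", "kwargs": {"steps": [[[0,0,0.05,0.06,-0.4,-0.05,0.7],[0,0,0.11,0.118,-0.785,-0.05,0.7],[0,0,0.11,0.118,-0.785,-0.05,0.7]]]}}

```text
clock: 11.95
ee_pos: [0.55, 0.1619, 0.1861]
eef_rot: [0.111, 0.994, -0.001, -0.002]
contact_force: [-0.2, -1.1, 0.2]
gripper_width: 0.06
grip_force: 0.0
```

{"fn": "apply_moves", "kwargs": {"steps": [[[0,0,0.06,-0.01,-0.4,0,0.7],[0,0,0.11,-0.019,-0.793,0,0.7],[0,0,0.11,-0.019,-0.793,0,0.7]]]}}

```text
clock: 12.25
ee_pos: [0.5352, 0.0846, 0.1864]
eef_rot: [0.196, 0.981, -0.001, -0.001]
contact_force: [-0.6, 0.4, 0.0]
gripper_width: 0.06
grip_force: 0.0
```

{"fn": "apply_moves", "kwargs": {"steps": [[[0,0,0.06,-0.08,-0.4,0,0.7],[0,0,0.11,-0.154,-0.779,0,0.7],[0,0,0.11,-0.154,-0.779,0,0.7]]]}}

```text
clock: 12.55
ee_pos: [0.5205, 0.0073, 0.1867]
eef_rot: [0.279, 0.96, -0.001, -0.001]
contact_force: [-0.3, 0.6, -0.2]
gripper_width: 0.06
grip_force: 0.0
```

{"fn": "apply_moves", "kwargs": {"steps": [[[0,0,0.06,-0.14,-0.37,0,0.7],[0,0,0.11,-0.285,-0.741,0,0.7],[0,0,0.11,-0.285,-0.741,0,0.7]]]}}

```text
clock: 12.85
ee_pos: [0.5057, -0.0704, 0.1869]
eef_rot: [0.361, 0.933, -0.0, -0.0]
contact_force: [-0.4, 0.6, 0.8]
gripper_width: 0.0602
grip_force: 0.0
```

{"fn": "apply_moves", "kwargs": {"steps": [[[0,0,0.06,-0.2,-0.34,0,0.7],[0,0,0.11,-0.408,-0.681,0,0.7],[0,0,0.11,-0.408,-0.681,0,0.7]]]}}

```text
clock: 13.15
ee_pos: [0.4908, -0.1481, 0.187]
eef_rot: [0.44, 0.898, -0.0, -0.0]
contact_force: [0.0, 0.4, -0.4]
gripper_width: 0.0595
grip_force: 0.0
```

{"fn": "apply_moves", "kwargs": {"steps": [[[0,0,0.06,-0.26,-0.3,0,0.7],[0,0,0.11,-0.518,-0.601,0,0.7],[0,0,0.11,-0.518,-0.601,0,0.7]]]}}

```text
clock: 13.45
ee_pos: [0.4756, -0.2259, 0.187]
eef_rot: [0.515, 0.857, -0.0, 0.0]
contact_force: [0.7, 0.7, -0.9]
gripper_width: 0.06
grip_force: 0.0
```

{"fn": "apply_moves", "kwargs": {"steps": [[[0,0,0.06,-0.3,-0.25,0,0.7],[0,0,0.11,-0.614,-0.504,0,0.7],[0,0,0.11,-0.614,-0.504,0,0.7],[0,0,0.11,-0.614,-0.504,0,0.7],[0,0,0.11,-0.614,-0.504,0,0.7]]]}}

```text
clock: 13.95
ee_pos: [0.4601, -0.2999, 0.1875]
eef_rot: [0.585, 0.811, 0.0, -0.001]
contact_force: [0.5, 0.5, -0.2]
gripper_width: 0.0603
grip_force: 0.0
```

```bash
python3 - <<'E'
from h import *
s=snap('wrist','w6');print(s['ee_pos'],s['gripper_width'],s['joint_positions'])
P,im=cloud('w6');Q=P.reshape(-1,3)
def f(zl,zh):
    q=Q[(Q[:,2]>zl)&(Q[:,2]<zh)&(np.hypot(Q[:,0]-.461,Q[:,1]+.302)<.05)]
    if len(q)>5: r=cv2.minAreaRect((q[:,:2]*1000).astype(np.float32));print(len(q),q.mean(0).round(4),np.round(r[0],1),np.round(r[1],1),r[2])
f(.108,.116);f(.09,.12);f(.076,.084);f(.025,.035)
plan([.461,-.302,.19],108.3,1)
E
```

```text
[ 0.46010284 -0.29987332  0.18746804] 0.06028452158607225 [-7.24217592e-01  2.67611656e-01 -4.41204872e-02  1.26036794e+00
  6.92814811e-04  5.25628012e-01]
335 [ 0.4576 -0.3034  0.1112] [ 457.6 -303.6] [11.5 25.3] 18.598731994628906
395 [ 0.457  -0.3017  0.1094] [ 457.6 -303.6] [11.9 25.3] 18.61115837097168
109 [ 0.4546 -0.2947  0.0825] [ 458.4 -303.8] [ 7.1 63.9] 19.48903465270996
2127 [ 0.456  -0.2982  0.0306] [ 457.7 -304.4] [43.9 96.4] 18.259157180786133
call 0 turnz 0.001 shift [-0.022  0.002 -0.023] tilt [-0.     0.001 -1.   ]
```

View pics/w6.png

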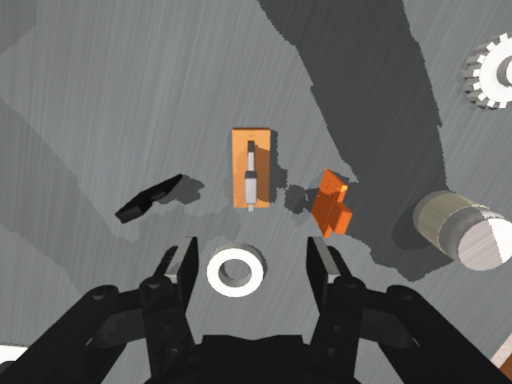

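The wrist view shows the grey holder's tab at (251,185) in the wooden stand, centred between the fingers. The orange look-alike at (333,203) is clear of them. I go down and grip.

{"fn": "apply_moves", "kwargs": {"steps": [[[0,0,0,-0.027,-0.015,0.2,0.65],[0,0,0,-0.027,-0.015,0.5,0.65],[0,0,0,-0.027,-0.015,0.8,0.65],[0,0,0,-0.027,-0.015,1,0.65]]]}}

```text
clock: 14.4
ee_pos: [0.4587, -0.3026, 0.0861]
eef_rot: [0.585, 0.811, 0.0, -0.001]
contact_force: [0.0, 0.1, 0.9]
gripper_width: 0.0555
grip_force: 0.0
```

{"fn": "apply_moves", "kwargs": {"steps": [[[0,0,0,0,0,0.2,0.65],[0,0,0,0,0,0.35,0.65],[0,0,0,0,0,0.425,0.65],[0,0,0,0,0,0.425,0.4],[0,0,0,0,0,0.425,0.25],[0,0,0,0,0,0.425,0.1],[0,0,0,0,0,0.425,0],[0,0,0,0,0,0.425,0],[0,0,0,0,0,0.425,0],[0,0,0,0,0,0.425,0]]], "force": 70}}

```text
clock: 15.4
ee_pos: [0.4599, -0.3056, 0.0467]
eef_rot: [0.586, 0.81, 0.0, 0.001]
contact_force: [-0.2, 0.6, 5.5]
gripper_width: 0.0107
grip_force: 68.9
```

{"fn": "apply_moves", "kwargs": {"steps": [[[0,0,0,0,0,-0.1,0],[0,0,0,0,0,-0.25,0],[0,0,0,0,0,-0.5,0],[0,0,0,0,0,-0.8,0],[0,0,0,0,0,-1,0],[0,0,0,0,0,-1,0]]]}}

```text
clock: 16.0
ee_pos: [0.4603, -0.3064, 0.1488]
eef_rot: [0.586, 0.81, -0.0, 0.003]
contact_force: [0.2, -0.7, -1.7]
gripper_width: 0.0112
grip_force: 68.5
```

```bash
python3 - <<'E'
from h import *
s=ctrl.observe();print(s['ee_pos'],s['gripper_width'],s['contact_force'])
plan([.452,.2475,.185],87.4,6)
E
```

```text
[ 0.4602983  -0.30640645  0.14880543] 0.01121782951535563 [ 0.20655483 -0.73804352 -1.6694788 ]
call 0 turnz 0.039 shift [ 0.881  0.275 -0.06 ] tilt [ 0.004 -0.004 -1.   ]
call 1 turnz 0.039 shift [ 0.896  0.221 -0.06 ] tilt 
call 2 turnz 0.039 shift [ 0.908  0.167 -0.06 ] tilt 
call 3 turnz 0.039 shift [ 0.917  0.112 -0.06 ] tilt 
call 4 turnz 0.039 shift [ 0.922  0.056 -0.06 ] tilt 
call 5 turnz 0.039 shift [ 0.923  0.    -0.06 ] tilt
```

{"fn": "apply_moves", "kwargs": {"steps": [[[0,0,0.01,0.2,0.06,-0.2,0],[0,0,0.03,0.55,0.17,-0.36,0],[0,0,0.039,0.881,0.275,-0.36,0],[0,0,0.039,0.881,0.275,-0.36,0]]]}}

```text
clock: 16.4
ee_pos: [0.4563, -0.2089, 0.1809]
eef_rot: [0.61, 0.793, 0.0, -0.001]
contact_force: [0.2, -0.8, -1.9]
gripper_width: 0.0111
grip_force: 68.4
```

{"fn": "apply_moves", "kwargs": {"steps": [[[0,0,0.02,0.4,0.1,0,0],[0,0,0.039,0.8,0.2,0,0],[0,0,0.039,0.896,0.221,0,0]]]}}

```text
clock: 16.7
ee_pos: [0.4547, -0.1175, 0.1802]
eef_rot: [0.634, 0.773, -0.0, -0.002]
contact_force: [-0.6, -1.0, -1.9]
gripper_width: 0.0111
grip_force: 68.3
```

{"fn": "apply_moves", "kwargs": {"steps": [[[0,0,0.02,0.4,0.08,0,0],[0,0,0.039,0.8,0.15,0,0],[0,0,0.039,0.908,0.167,0,0]]]}}

```text
clock: 17.0
ee_pos: [0.454, -0.0259, 0.1805]
eef_rot: [0.657, 0.754, -0.0, -0.001]
contact_force: [-0.4, -0.5, -1.5]
gripper_width: 0.011
grip_force: 68.3
```

{"fn": "apply_moves", "kwargs": {"steps": [[[0,0,0.02,0.4,0.05,0,0],[0,0,0.039,0.8,0.1,0,0],[0,0,0.039,0.917,0.112,0,0]]]}}

```text
clock: 17.3
ee_pos: [0.4536, 0.066, 0.1807]
eef_rot: [0.68, 0.733, -0.0, -0.0]
contact_force: [0.5, -0.5, -1.0]
gripper_width: 0.011
grip_force: 68.3
```

{"fn": "apply_moves", "kwargs": {"steps": [[[0,0,0.02,0.4,0.03,0,0],[0,0,0.039,0.8,0.05,0,0],[0,0,0.039,0.922,0.056,0,0]]]}}

```text
clock: 17.6
ee_pos: [0.453, 0.1582, 0.1808]
eef_rot: [0.702, 0.712, -0.0, -0.0]
contact_force: [-0.1, -0.8, -0.2]
gripper_width: 0.0112
grip_force: 68.4
```

{"fn": "apply_moves", "kwargs": {"steps": [[[0,0,0.02,0.35,0,0,0],[0,0,0.039,0.7,0,0,0],[0,0,0.039,0.923,0,0,0],[0,0,0.039,0.923,0,0,0],[0,0,0.039,0.923,0,0,0],[0,0,0.039,0.923,0,0,0]]]}}

```text
clock: 18.2
ee_pos: [0.4519, 0.2475, 0.181]
eef_rot: [0.725, 0.689, -0.001, 0.0]
contact_force: [-0.7, -1.2, -1.2]
gripper_width: 0.0108
grip_force: 68.4
```

```bash
python3 - <<'E'
from h import *
s=snap('wrist','w7');snap('side','s7');print(s['ee_pos'],s['gripper_width'],s['eef_rot'])
plan([.452,.2475,.185],87.4,1)
P,im=cloud('w7');Q=P.reshape(-1,3)
def f(n,zl,zh,xl,xh,w=.12):
    q=Q[(Q[:,2]>zl)&(Q[:,2]<zh)&(Q[:,0]>xl)&(Q[:,0]<xh)&(abs(Q[:,1]-.2475)<w)]
    if len(q)>5: r=cv2.minAreaRect((q[:,:2]*1000).astype(np.float32));print(n,len(q),q.mean(0).round(4),np.round(r[0],1),np.round(r[1],1),round(r[2],1))
f('back',.068,.08,.42,.5);f('lip',.045,.067,.4,.5);f('plate',.13,.212,.4,.5,.05);f('plate lower',.135,.16,.4,.5,.05);f('plate upper',.19,.213,.4,.5,.05)
a=cv2.imread('pics/s7.png')[60:220,110:270];o=np.zeros((384,800,3),np.uint8);o[:,:422]=im[:,45:467];o[:376,424:800]=cv2.resize(a,(376,376),interpolation=2);cv2.imwrite('pics/c7.png',o)
E
```

```text
[0.45191924 0.24751279 0.1809914 ] 0.010811089713741059 [ 7.24898098e-01  6.88855850e-01 -5.78453070e-04  1.73513717e-04]
call 0 turnz -0.004 shift [-0.002  0.    -0.037] tilt [-0.    -0.001 -1.   ]
back 241 [0.4567 0.2549 0.0726] [456.  246.5] [86.   3.1] 87.5
lip 2029 [0.4406 0.287  0.0604] [446.6 274.4] [185.3  25.4] 87.5
plate 270 [0.4518 0.2798 0.1845] [451.3 269.4] [23.3  6.7] 87.7
plate lower 39 [0.4517 0.2805 0.1516] [451.7 280.4] [5.4 0.7] 0.0
plate upper 128 [0.4516 0.2792 0.2027] [451.3 269.4] [23.3  6.7] 87.7
```

View pics/c7.png

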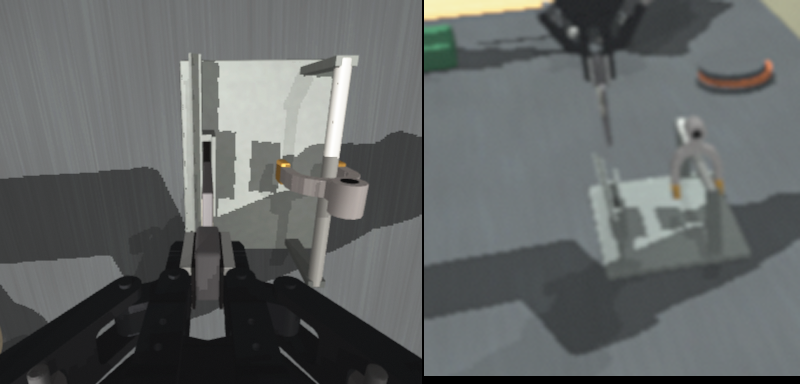

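The holder is above the channel; the slot is at (207,150) in the wrist view and the fork still hangs at (348,190). Across the channel they line up within 1 mm. Along it the holder sits about 2.4 mm too far, so I correct that and go down.

{"fn": "apply_moves", "kwargs": {"steps": [[[0,0,-0.004,-0.024,0,0.1,0],[0,0,-0.004,-0.024,0,0.25,0],[0,0,-0.004,-0.024,0,0.4,0],[0,0,-0.004,-0.024,0,0.5,0],[0,0,-0.004,-0.024,0,0.6,0],[0,0,-0.004,-0.024,0,0.6,0],[0,0,-0.004,-0.024,0,0.6,0]]]}}

```text
clock: 19.0
ee_pos: [0.4516, 0.2464, 0.1214]
eef_rot: [0.722, 0.691, -0.0, 0.0]
contact_force: [-0.1, -0.1, -0.9]
gripper_width: 0.0111
grip_force: 68.4
```

{"fn": "apply_moves", "kwargs": {"steps": [[[0,0,0,0,0,0.05,0],[0,0,0,0,0,0.1,0],[0,0,0,0,0,0.15,0],[0,0,0,0,0,0.2,0],[0,0,0,0,0,0.25,0],[0,0,0,0,0,0.25,0]]]}}

```text
clock: 19.6
ee_pos: [0.4509, 0.2463, 0.0954]
eef_rot: [0.722, 0.692, -0.001, -0.0]
contact_force: [-0.3, 0.0, -1.4]
gripper_width: 0.011
grip_force: 68.4
```

```bash
python3 - <<'E'
from h import *
s=snap('wrist','w8');print(s['ee_pos'],s['wrist_torque'],s['contact_force'])
P,im=cloud('w8');cv2.imwrite('pics/c8.png',cv2.resize(im[90:330,150:360],None,fx=2.4,fy=2.4,interpolation=2))
E
```

```text
[0.45088305 0.24634799 0.09542349] [0.03332689 0.01462314 0.0063191 ] [-0.33694115  0.01882533 -1.39566756]
```

View pics/c8.png

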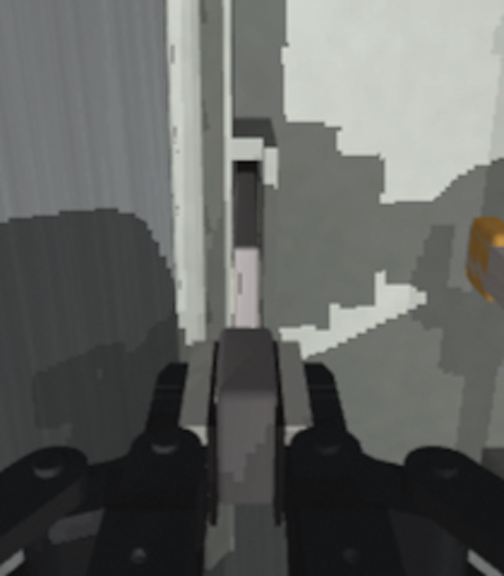

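The plate (245,270) is entering the slot (247,200) between lip and back wall without contact. I continue.

{"fn": "apply_moves", "kwargs": {"steps": [[[0,0,0,0,0,0.05,0],[0,0,0,0,0,0.1,0],[0,0,0,0,0,0.15,0],[0,0,0,0,0,0.19,0],[0,0,0,0,0,0.21,0],[0,0,0,0,0,0.21,0]]]}}

```text
clock: 20.25
ee_pos: [0.4513, 0.2464, 0.0749]
eef_rot: [0.722, 0.692, -0.0, -0.0]
contact_force: [-0.4, 0.3, -1.9]
gripper_width: 0.0111
grip_force: 68.4
```

{"fn": "apply_moves", "kwargs": {"steps": [[[0,0,0,0,0,0.03,0],[0,0,0,0,0,0.05,0],[0,0,0,0,0,0.07,0],[0,0,0,0,0,0.07,0]]]}}

```text
clock: 20.65
ee_pos: [0.4518, 0.2467, 0.0687]
eef_rot: [0.722, 0.692, 0.0, 0.0]
contact_force: [-0.9, 0.7, 4.0]
gripper_width: 0.0113
grip_force: 69.1
```

{"fn": "apply_moves", "kwargs": {"steps": [[[0,0,0,0,0,0.02,0],[0,0,0,0,0,0.03,0],[0,0,0,0,0,0.03,0]]]}}

```text
clock: 20.95
ee_pos: [0.4519, 0.2467, 0.0657]
eef_rot: [0.722, 0.692, 0.0, 0.0]
contact_force: [-0.7, -0.6, 6.3]
gripper_width: 0.0111
grip_force: 69.5
```

{"fn": "apply_moves", "kwargs": {"steps": [[[0,0,0,0,0,0.015,0],[0,0,0,0,0,0.03,0],[0,0,0,0,0,0.03,0]]]}}

```text
clock: 21.25
ee_pos: [0.452, 0.2467, 0.0636]
eef_rot: [0.722, 0.692, 0.001, 0.0]
contact_force: [-4.1, -1.1, 10.2]
gripper_width: 0.0109
grip_force: 70.3
```

{"fn": "apply_moves", "kwargs": {"steps": [[[0,0,0,0,0,0.01,0],[0,0,0,0,0,0.015,0],[0,0,0,0,0,0.015,0]]]}}

```text
clock: 21.55
ee_pos: [0.4522, 0.2468, 0.0635]
eef_rot: [0.722, 0.692, 0.001, 0.001]
contact_force: [-5.9, -1.3, 21.2]
gripper_width: 0.011
grip_force: 71.9
```

The force rose to 21 N with no further travel, so the seat is at its stop. I hold, then check for slip and check the fork.

{"fn": "apply_moves", "kwargs": {"steps": [[[0,0,0,0,0,0,0],[0,0,0,0,0,0,0],[0,0,0,0,0,0,0],[0,0,0,0,0,0,0],[0,0,0,0,0,0,0]]]}}

```text
clock: 22.05
ee_pos: [0.4522, 0.2468, 0.0635]
eef_rot: [0.722, 0.692, 0.001, 0.001]
contact_force: [-5.3, -2.3, 21.7]
gripper_width: 0.0112
grip_force: 71.9
```

```bash
python3 - <<'E'
from h import *
s=snap('side','s9');print(s['ee_pos'],s['contact_force'],s['clock'])
im=cv2.imread('pics/s9.png');cv2.imwrite('pics/c9.png',cv2.resize(im[70:210,130:300],None,fx=4,fy=4,interpolation=2))
P,_=cloud('s9');q=P.reshape(-1,3);q=q[(q[:,2]>.12)&(q[:,2]<.16)&(abs(q[:,1]-.243)<.04)&(abs(q[:,0]-.565)<.03)];print(len(q),q.mean(0),q[:,2].max())
E
```

```text
[0.45224817 0.24681527 0.06349936] [-5.32134936 -2.3150652  21.72091062] 22.05
90 [0.56717957 0.23280841 0.1395314 ] 0.15049703674354314
```

View pics/c9.png

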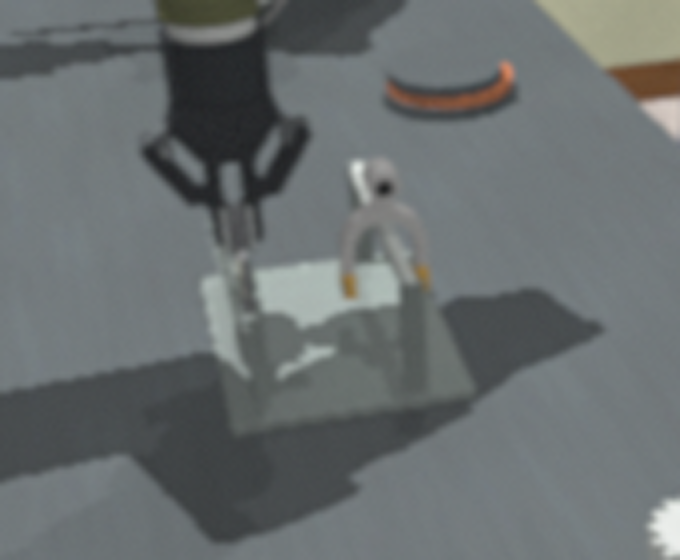

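The fork hangs at (385,225), clear of the gripper, and the holder is held down in the channel at (240,270) with a steady 21.7 N.

```bash
python3 -c "
from plant import ctrl
print(ctrl.job_done())"
```

```text
the job is handed in; nothing more can be done
None
```

I handed the job in with the fork hanging released on the bar and the grey holder held pressed against the seat's stop at about 22 N; the first try at gripping the fork missed because the fingertips sit 35 mm behind the reported TCP.

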